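# Set the coffee tray in order

## Task

Gather the scattered coffee things onto the coffee tray, each in its own place: the tamper upright in its wooden stand, the espresso cup, mouth down as it is, in the well of the saucer, the spice jar upright in the recess of the cork coaster, and the teaspoon lengthwise on the spoon rest. Leave the medicine bottle and the lidded pot standing where they are.

Things in the scene. Friction and masses are not known exactly. Their poses are not given: they have to be found in the camera images.
- tamper: Coffee tamper standing upright: white-metal foot 58 mm across, turned brown wooden knob above it, 76 mm tall in all, 0.35 kg. Grip it by the knob, 40 mm across at 60 mm above its underside, from above. Origin: centre of its underside; z up.
- espresso_cup: Small cream espresso cup standing mouth down, without handle, 62 mm across at the mouth, 56 mm tall, 0.1 kg; it narrows a little upwards. Grip it from above across its sides, about half-way up, where it is 56 mm across. Origin: centre of its underside (the mouth); z up.
- spice_jar: Straight glass spice jar with pale brown contents and a grey steel screw lid, 47 mm across, 102 mm tall, 0.14 kg. Grip the glass; the glass reaches up to 87 mm. Origin: centre of its underside; z up.
- teaspoon: Steel teaspoon lying on the worktop, 130 mm long, 27 mm wide at the bowl, 11 mm high, 20 g. Origin: middle of its length, at its underside; x along its length towards the bowl, 11 to 43 degrees left of the world x axis at the start. Grip it from above across the stem, 0 to 25 mm from the middle towards the handle end, fingertips close to the worktop; it bears like a bar about 20 mm wide there.
- medicine_bottle: Look-alike of the spice jar, not to be moved: brown bottle with a label and a white ribbed cap, 49 mm across, 94 mm tall. Origin: centre of its underside.
- lidded_pot: Look-alike of the cup, not to be moved: cream pot of rounded-square plan with a flat lid, 74 x 74 mm, 64 mm tall. Origin: centre of its underside.
- tamper_stand: Round dark wooden stand for the tamper, 92 mm across, 20 mm high, with an open bore 75 mm across whose floor is 6 mm above its origin. Origin: centre of its underside; z up. Fast on a wooden serving tray (260 x 340 mm, rim 22 mm and end handles 44 mm high) at one of four spots 115 and 160 mm apart; its board is 10 mm above the worktop.
- saucer: White saucer 116 mm across, 14 mm high at the rim, with a flat well about 80 mm across whose floor is 5 mm above its origin. Origin: centre of its underside. On the same tray. Mind the wall shelf that overhangs the back of the worktop, 0.44 m above it, from x = 0.65 m on.
- coaster: Round cork coaster 82 mm across, 11 mm high, with a flat recess 66 mm across whose floor is 5 mm above its origin. Origin: centre of its underside. On the same tray.
- spoon_rest: Long white porcelain spoon rest, 158 x 58 mm with rounded corners, floor 4 mm and beaded rim 7 mm above its origin; 46 mm between the beads. Origin: centre of its underside; x along its length, which lies along the tray's long side. On the same tray.
Things that resemble listed ones, but are neither listed nor needed, are in the scene too. Leave any yellow look-alike of the spice_jar alone.

How it is judged:
By the outcome, as a careful person would: the job done as asked, in the order asked, and still so for the second after the job is handed in, with the robot touching nothing.
It also fails if it takes over 115 s, if anything falls off the work surface, if the arm or the gripper's body presses on something with over 40 N, if the wrist force passes 120 N, or if a joint passes its speed limit or range.

## Robot

A 6-joint arm with a two-finger parallel gripper is mounted at the origin on a cart in front of the work surface, level with it; the furniture and walls round the work are solid. World frame = base frame: x ahead of the robot, y to its left, z up, the work surface at z = 0. Lengths are in m, angles in degrees, forces in N, time in s.
With the tool pointing down it reaches from about 0.4 to 0.825 m from the base axis. Payload 7 kg.
Tool frame: the origin (TCP) lies at the very end of the fingers, on their centre line; the grasp point (between the pads) lies 19 mm behind it (ctrl.grip_depth is the distance from the TCP to the grasp point, in m); z points along the fingers, y is the line along which they close (so a half turn about z gives the same grasp; the last joint's range is limited). The gripper opens to 88 mm and grips with 3 to 60 N. Pads are 19 mm wide; open, the fingers measure 130 mm over their backs; the gripper's body (78 mm by 193 mm) begins 47 mm behind the grasp point.
Start: joints at [81.824, 20.546, 0.682, 0, -70.136, -16.507], TCP at [0.282, 0.613, 0.227] pointing down, gripper open.
Joint ranges: [-176.03, 176.03], [-82.01, 121.73], [-58.28, 71.71], [-173.87, 95.51], [-174.79, -0.11], [-173.66, 173.66]. Speed limits (degrees/s): [136.94, 136.94, 172.46, 180, 180, 180].

## Interface

Orientations are given as [roll, pitch, yaw] about the fixed x, y, z axes, in that order (R = Rz(yaw) Ry(pitch) Rx(roll)).
In Python, from plant import get_obs, eyes, ctrl, spotter gives the robot as it stands.
- The arm moves only by the shell command python3 -m crank 'ROWS'. ROWS is JSON, one flat list of numbers, 7 for each row, row after row: the turn, a rotation vector about the tool's x, y, z in rad, then the shift along the tool's x, y, z in mm, then the opening, from 0 (shut) to 1 (fully open). A call has 1 to 5 rows; each row shifts and turns the commanded pose from where the row before left it, along the tool's axes as they then stand; what a row does not reach is not made up. A row lasts 1/8 s, in which the tool goes at most 62.5 mm and 10.7 degrees, less where a joint would pass 70% of its speed; a pose out of reach is approached as far as the arm can. A call is refused whole if a number of a shift passes 62.5 or a number of a turn 0.188, either way. A call with a gripper value outside its range is refused whole. The fingers move at their own pace and stop on an object; the grip force is fixed at half the most. Time passes only in rows, so rows that do not move let the fingers close. It gives the time, the measured TCP pose, the force, the opening and the grip force at its end, in the units of the state.
- get_obs(): the state, without advancing time (a new reading comes with each control period).
- eyes.snapshot(name): name is "scene" or "top" or "wrist"; returns the picture (400x640x3 uint8, blue, green, red); there is no depth.
- eyes.camera_model(name): a dict with "fx", "fy", "cx", "cy" (pixels), "D" ([k1, k2, p1, p2, k3] as OpenCV has them; the pictures are not rectified), "extrinsics" (4x4, takes a point from camera to world coordinates). Camera axes: x right, y down, z forward; pixel columns grow to the right and rows downward; lengths in m; the calibration is good to about 2 mm. A picture is of the moment at which its call begins: read the wrist's pose just before it. camera_model takes no time and is no camera call; for the wrist camera it gives the pose at the moment of the call.
- ctrl.close_job(): hands the job in; it is judged then, once.
Trained networks look in the newest picture that a camera, given by its name, has taken for a name from the list of things; names that differ only in an ending like _2 or _b are one class to them, and where a whole thing is asked for, a point or a joint stands for the part that bears it (a point fixed in the world has none). Each returns a list of dicts, best first, with "p" (0 to 1); they miss things now and then, are a little off and sometimes report something else, mostly with a low value. They report only what shows in the picture. A call takes as long as a camera call. They do not tell look-alikes from the thing itself.
- spotter.outline_of(camera, target): "region" (400x640 bool, what is visible of it) and "rect" ([left, top, width, height] in pixels, round what is visible of it).
- spotter.place_of(camera, target): "location" ([column, row] in pixels: a listed point, or the origin of a listed thing).
The state is a dict: "clock": time; "joint_pos": joint angles; "qvel": joint speeds; "tau": joint torques, N m; "tool_pos": TCP position; "orientation": TCP orientation; "force": force on the tool from outside, world axes, zero at the start; "moment": the same for the moment, N m; "opening": finger opening in m; "gripper_force": force on a finger pad.
Only numpy, scipy, OpenCV 4.12 (cv2) and the standard library are available. Lean on these libraries where they do the work, as an engineer would, in place of code of your own. Each camera call takes 0.05 s, during which the arm holds its last target. There are 200 camera calls.

## Working session

There is one attempt and no reset: what is moved stays moved. The work goes in short steps, Python scripts to look and compute and a shell command to move; the robot and the scene stay as the last step left them, time stands still between calls to the robot, and variables do not carry over. Pictures are saved under pics/ and viewed, at most 14 in all, crops included, and the job is handed in when it is done.

```bash
ls; mkdir -p pics
cat > h.py <<'E'
import numpy as np, cv2
from plant import get_obs, eyes, ctrl, spotter
def ray(cm,px):
    K=np.array([[cm['fx'],0,cm['cx']],[0,cm['fy'],cm['cy']],[0,0,1.]])
    u=cv2.undistortPoints(np.array([[px]],float),K,np.array(cm['D'],float))[0,0]
    T=np.array(cm['extrinsics']); return T[:3,3],T[:3,:3]@np.array([u[0],u[1],1])
def at(cm,px,z):
    o,d=ray(cm,px); return o+d*(z-o[2])/d[2]
def proj(cm,P):
    K=np.array([[cm['fx'],0,cm['cx']],[0,cm['fy'],cm['cy']],[0,0,1.]])
    Ti=np.linalg.inv(np.array(cm['extrinsics']))
    r,_=cv2.Rodrigues(Ti[:3,:3]); return cv2.projectPoints(np.array(P,float).reshape(-1,1,3),r,Ti[:3,3],K,np.array(cm['D'],float))[0].reshape(-1,2)
E
python3 - <<'E'
from h import *
print(get_obs())
for n in ['scene','top','wrist']:
    cv2.imwrite(f'pics/{n}0.png',eyes.snapshot(n)); cm=eyes.camera_model(n); print(n,np.round(cm['extrinsics'],3).tolist(),cm['fx'])
for c in ['top','scene']:
  cm=eyes.camera_model(c)
  for t in ['tamper','espresso_cup','spice_jar','teaspoon','medicine_bottle','lidded_pot','tamper_stand','saucer','coaster','spoon_rest']:
    z=0.01 if t in('tamper_stand','saucer','coaster','spoon_rest') else 0
    for r in spotter.place_of(c,t)[:4]:
        print(c,t,round(r['p'],2),np.round(r['location']),np.round(at(cm,r['location'],z),3)[:2])
E
```

```text
pics
{'clock': 0.0, 'joint_pos': array([ 8.18253345e+01,  2.05926175e+01,  6.32278902e-01, -1.95270699e-02,
       -7.01342113e+01, -1.65069575e+01]), 'qvel': array([ 0.02506755,  0.06418026,  0.01543921, -0.00739493,  0.07983253,
        0.10264281]), 'tau': array([ 1.28298463e-03, -5.82720029e+01,  2.93057102e+01,  6.99721277e+00,
        6.89860142e-03, -1.52816228e-04]), 'tool_pos': array([0.28168635, 0.61287433, 0.22559984]), 'orientation': array([ 1.79904131e+02, -9.26731780e-03, -2.46882661e+01]), 'force': array([ 0.75453744, -0.09779994,  0.3139808 ]), 'moment': array([ 0.02674504, -0.02510297,  0.01245926]), 'gripper_force': 0.0, 'opening': 0.08768745068597195}
scene [[0.51, -0.383, 0.771, -0.694], [-0.86, -0.216, 0.462, -0.635], [-0.011, -0.898, -0.439, 0.695], [0.0, 0.0, 0.0, 1.0]] 492.2314454098604
top [[0.007, -0.986, 0.166, 0.272], [-1.0, -0.008, -0.007, 0.039], [0.008, -0.166, -0.986, 1.023], [0.0, 0.0, 0.0, 1.0]] 411.3523905899854
wrist [[-0.418, -0.873, -0.251, 0.35], [-0.909, 0.402, 0.114, 0.582], [0.001, 0.276, -0.961, 0.384], [0.0, 0.0, 0.0, 1.0]] 343.30824598466495
top tamper 0.81 [280. 167.] [0.544 0.128]
top espresso_cup 0.69 [233. 228.] [0.386 0.241]
top spice_jar 0.83 [232. 184.] [0.5   0.247]
top spice_jar 0.63 [194. 251.] [0.329 0.333]
top teaspoon 0.81 [285. 217.] [0.415 0.112]
top medicine_bottle 0.56 [184. 221.] [0.403 0.362]
top lidded_pot 0.86 [191. 167.] [0.542 0.354]
top tamper_stand 0.68 [441. 218.] [ 0.415 -0.277]
top coaster 0.59 [376. 208.] [ 0.44  -0.117]
top spoon_rest 0.85 [382. 160.] [ 0.564 -0.134]
scene tamper 0.78 [315. 192.] [0.557 0.12 ]
scene spice_jar 0.61 [272. 191.] [0.494 0.248]
scene teaspoon 0.47 [298. 208.] [0.429 0.106]
scene lidded_pot 0.57 [256. 179.] [0.548 0.353]
scene tamper_stand 0.6 [414. 239.] [ 0.417 -0.272]
scene saucer 0.84 [435. 222.] [ 0.537 -0.291]
scene coaster 0.96 [365. 221.] [ 0.441 -0.115]
scene spoon_rest 0.71 [387. 203.] [ 0.581 -0.124]
```

Run:
```python
import cv2
a=cv2.imread('pics/top0.png')[80:320,130:500]
cv2.imwrite('pics/topc.png',cv2.resize(a,None,fx=2.1,fy=2.1,interpolation=3))
```

```text
(no output)
```

View pics/topc.png

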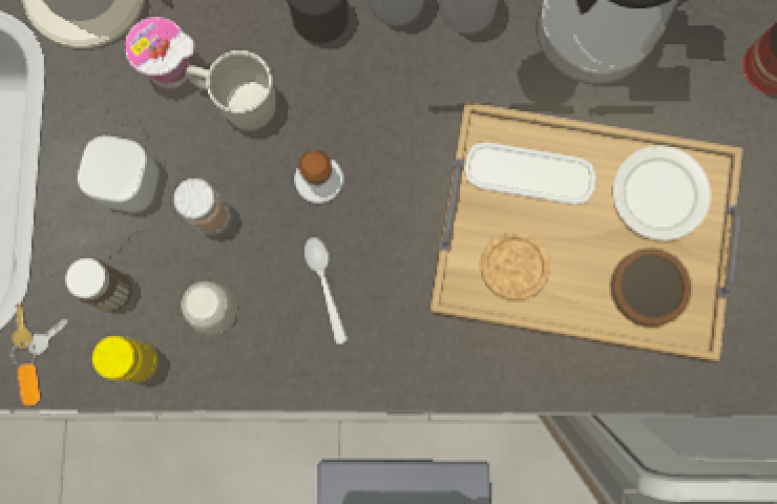

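View pics/scene0.png

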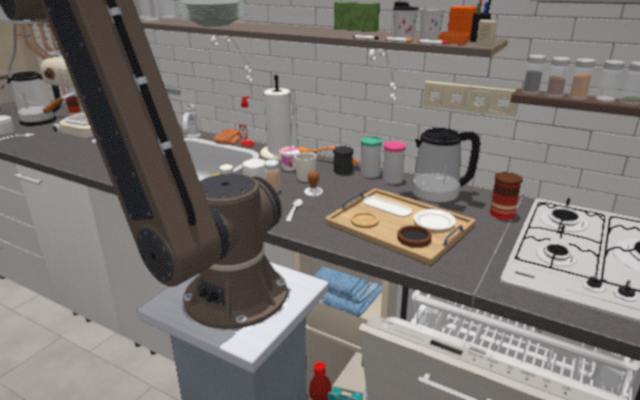

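The top crop shows the following (crop px):
- Spice jar candidates: grey-white lid with pale brown contents at (200,205), brown bottle with a white cap at (95,283), and a yellow one at (120,360). The first fits the jar.
- Cup candidates: round cream cup, mouth down, at (207,305); rounded-square lidded pot at (115,172); upright mug at (240,88). The first fits the cup.
- Others: tamper at (318,175), spoon from (315,245) to (340,340) with the bowl far, tray at the right.

Next I'll take precise fits and one confirming crop.

```bash
cat >> h.py <<'E'
from scipy.optimize import least_squares
cyl=lambda *rz:[(r,z) for r,z in rz]
SH={'tamper':[(29,0),(29,18),(20,60),(14,76)],'espresso_cup':[(31,0),(28,28),(25,56)],'spice_jar':[(23.5,0),(23.5,102)],
'medicine_bottle':[(24.5,0),(20,94)],'tamper_stand':[(46,10),(46,30)],'saucer':[(40,10),(58,24)],'coaster':[(41,10),(41,21)]}
def hull(cm,t,x,y):
    a=np.linspace(0,2*np.pi,72); m=np.zeros((1600,2560),np.uint8)
    P=np.concatenate([[(x+r*1e-3*np.cos(k),y+r*1e-3*np.sin(k),z*1e-3) for k in a] for r,z in SH[t]])
    p=proj(cm,P); h=cv2.convexHull(p.astype(np.float32)); M=cv2.moments(h); return np.array([M['m10']/M['m00'],M['m01']/M['m00']]),M['m00']
def fit(cm,t,mask,x0):
    ys,xs=np.nonzero(mask); c=np.array([xs.mean(),ys.mean()])
    s=least_squares(lambda q:hull(cm,t,*q)[0]-c,x0,diff_step=1e-3); return s.x,hull(cm,t,*s.x)[1],mask.sum()
def bar(cm,mask,z):
    p=np.argwhere(mask)[:,::-1]; W=np.array([at(cm,q,z)[:2] for q in p])
    (c,s,a)=cv2.minAreaRect((W*1000).astype(np.float32)); b=cv2.boxPoints((c,s,a)); e=[b[1]-b[0],b[2]-b[1]]; e=max(e,key=np.linalg.norm)
    m=W.mean(0)*1000; u=np.linalg.svd(W-W.mean(0),full_matrices=False)[2][0]
    return np.round(c,1),np.round(s,1),np.degrees(np.arctan2(e[1],e[0])),m,np.degrees(np.arctan2(u[1],u[0]))
E
python3 - <<'E'
from h import *
im=eyes.snapshot('top'); cm=eyes.camera_model('top')
for t in SH:
    for r in spotter.outline_of('top',t)[:3]:
        l=r['rect']; g=at(cm,[l[0]+l[2]/2,l[1]+l[3]/2],.02)[:2]
        x,A,a=fit(cm,t,r['region'],g); print(t,round(r['p'],2),l,np.round(x,4),'area model/mask',round(A),a)
for t,z in(('teaspoon',.005),('spoon_rest',.015)):
    for r in spotter.outline_of('top',t)[:2]: print(t,round(r['p'],2),r['rect'],*bar(cm,r['region'],z))
cv2.imwrite('pics/conf.png',cv2.resize(im[135:275,150:300],None,fx=4,fy=4,interpolation=3))
E
```

```text
tamper 0.98 [271.3, 152.3, 18.7, 22.6] [0.551  0.1241] area model/mask 461 417
tamper 0.7 [214.5, 215.8, 27.4, 24.9] [0.3909 0.247 ] area model/mask 479 532
spice_jar 0.91 [209.4, 167.5, 33.1, 25.0] [0.5015 0.2508] area model/mask 551 514
spice_jar 0.59 [171.9, 240.0, 31.5, 24.0] [0.3245 0.3272] area model/mask 589 593
medicine_bottle 0.88 [157.8, 205.4, 36.6, 19.6] [0.4125 0.3667] area model/mask 538 585
saucer 0.94 [421.9, 148.1, 44.2, 43.3] [ 0.5327 -0.2875] area model/mask 1638 1620
coaster 0.86 [362.6, 190.6, 30.7, 32.4] [ 0.4441 -0.1115] area model/mask 873 841
teaspoon 0.69 [273.4, 190.7, 23.6, 48.3] [414.4 115.1] [126.4  26. ] 12.222575 [426.89095325 115.35369445] -162.88504097876975
spoon_rest 0.79 [350.2, 144.2, 64.1, 33.3] [ 558.1 -132.1] [158.   60.4] 80.73426 [ 557.55596202 -131.66658644] -99.46042636573979
```

View pics/conf.png

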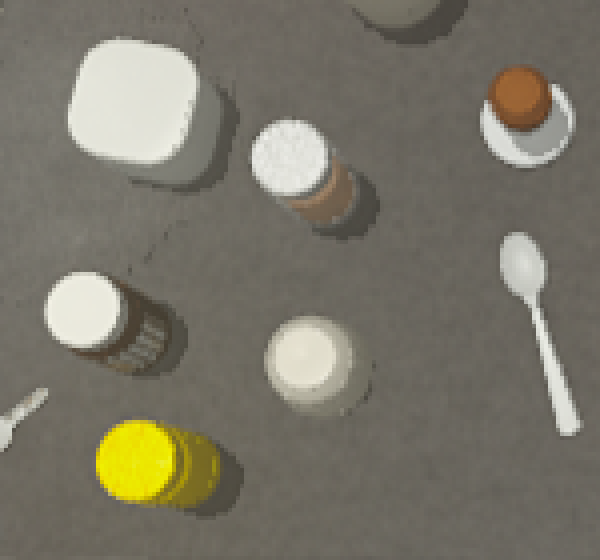

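The enlarged crop confirms both. The jar with the grey lid and pale brown contents is at (300,165), and the round cup is at (313,362). The bottle (85,310), the yellow one (140,460) and the pot (135,100) stay put. Now I'll approach the tamper.

```bash
cat > d.py <<'E'
import sys; from h import *
from scipy.spatial.transform import Rotation as R
def delta(x,y,z,yaw,o=None):
    o=o or get_obs(); R0=R.from_euler('xyz',o['orientation'],degrees=True); R1=R.from_euler('xyz',[180,0,yaw],degrees=True)
    rv=(R0.inv()*R1).as_rotvec(); s=R1.inv().apply(np.array([x,y,z])-o['tool_pos'])*1e3
    print('turn',np.round(rv,4),'then shift in turned tool axes',np.round(s,1),'| t',round(o['clock'],2),'pos',np.round(o['tool_pos'],4),np.round(o['orientation'],1),'open',round(o['opening'],4),'gf',round(o['gripper_force'],1))
if __name__=='__main__': delta(*map(float,sys.argv[1:5]))
E
python3 - <<'E'
from h import *; cm=eyes.camera_model('top')
print(at(cm,[281.8,165.5],.01),at(cm,[280,159.2],.064))
E
python3 d.py 0.548 0.125 0.18 -48
```

```text
[0.54607581 0.12127791 0.01      ] [0.54707778 0.12155361 0.064     ]
turn [-1.000e-04  0.000e+00  4.069e-01] then shift in turned tool axes [541.  129.   46.6] | t 1.65 pos [0.2819 0.6133 0.2266] [-180.     0.   -24.7] open 0.0873 gf 0.0
```

```bash
python3 -m crank '[0,0,0.136,0,0,0,1, 0,0,0.136,0,0,0,1, 0,0,0.135,0,0,0,1, 0,0,0,45,11,0,1, 0,0,0,45,11,0,1]' >/dev/null
python3 -m crank '[0,0,0,45,11,0,1, 0,0,0,45,11,0,1, 0,0,0,45,11,0,1, 0,0,0,45,11,0,1, 0,0,0,45,11,0,1]' >/dev/null
python3 -m crank '[0,0,0,45,11,0,1, 0,0,0,45,11,0,1, 0,0,0,45,11,0,1, 0,0,0,45,11,15,1, 0,0,0,45,8,32,1]'; python3 -m crank '[0,0,0,0,0,0,1,0,0,0,0,0,0,1]'
python3 - <<'E'
from h import *; from d import delta
im=eyes.snapshot('wrist'); cm=eyes.camera_model('wrist')
cv2.imwrite('pics/w1.png',im)
for r in spotter.outline_of('wrist','tamper')[:2]: print(r['p'],r['rect'],fit(cm,'tamper',r['region'],(.548,.125)))
for r in spotter.place_of('wrist','tamper')[:2]: print(r,at(cm,r['location'],0))
delta(.547,.1225,.042,-48)
E
```

```text
clock: 3.52
tool_pos: [0.549, 0.1248, 0.1808]
orientation: [-179.8, -0.1, -48.0]
force: [0.6, 0.0, -0.1]
opening: 0.0876
gripper_force: 0.0
clock: 3.78
tool_pos: [0.5476, 0.1256, 0.1798]
orientation: [-180.0, -0.0, -48.0]
force: [-0.9, 1.3, 0.6]
opening: 0.088
gripper_force: 0.0
0.96 [295.0, 151.9, 61.4, 62.2] (array([0.54825678, 0.12286404]), 3103.657414596062, np.int64(3002))
{'location': [326.5, 179.4], 'p': 0.72} [0.54735837 0.12465098 0.        ]
turn [-0.0016 -0.0004  0.0012] then shift in turned tool axes [  2.8   3.2 138.5] | t 3.92 pos [0.5475 0.1267 0.1805] [-179.9   -0.   -47.9] open 0.0878 gf 0.0
```

View pics/w1.png

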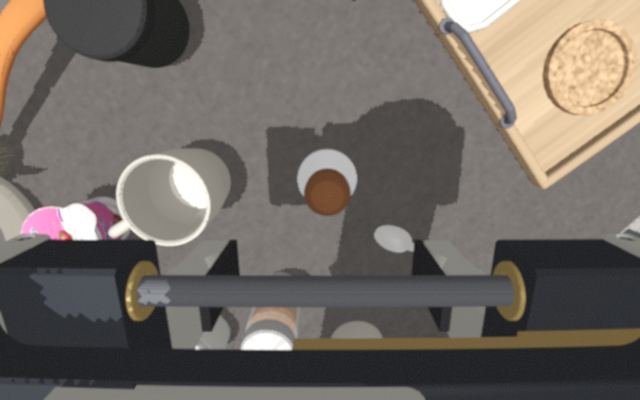

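The wrist view shows the tamper at (327,185). The mug at (175,195) lies along the gripper's long axis, so I'll turn to yaw −100 to clear it and then descend.

```bash
python3 d.py .548 .1235 .042 -100; python3 -m crank '[0,0,0.182,0,0,0,1, 0,0,0.182,0,0,0,1, 0,0,0.182,0,0,0,1, 0,0,0.182,0,0,0,1, 0,0,0.182,0,0,0,1]'; python3 d.py .548 .1235 .042 -100
```

```text
turn [-1.700e-03  4.000e-04  9.088e-01] then shift in turned tool axes [  3.1  -1.1 138.5] | t 3.92 pos [0.5475 0.1267 0.1805] [-179.9   -0.   -47.9] open 0.0878 gf 0.0
clock: 4.55
tool_pos: [0.5473, 0.1269, 0.1805]
orientation: [-179.9, 0.1, -100.4]
force: [-0.1, 0.7, 1.0]
opening: 0.0875
gripper_force: 0.0
turn [-0.0012  0.0011 -0.0067] then shift in turned tool axes [  3.2  -1.3 138.5] | t 4.55 pos [0.5473 0.1269 0.1805] [-1.799e+02  1.000e-01 -1.004e+02] open 0.0875 gf 0.0
```

```bash
python3 -m crank '[0,0,0,3,-1,45,1, 0,0,0,0,0,45,1, 0,0,0,0,0,30,1, 0,0,0,0,0,18,1, 0,0,0,0,0,0,1]'; python3 -m crank '[0,0,0,0,0,0,0.3, 0,0,0,0,0,0,0.3,0,0,0,0,0,0,0.3,0,0,0,0,0,0,0.3]'
```

```text
clock: 5.18
tool_pos: [0.547, 0.1231, 0.0409]
orientation: [179.9, -0.1, -100.1]
force: [0.0, 0.1, 0.3]
opening: 0.0879
gripper_force: 0.0
clock: 5.68
tool_pos: [0.548, 0.1226, 0.042]
orientation: [-180.0, 0.0, -100.1]
force: [-0.5, -0.2, 0.2]
opening: 0.0532
gripper_force: 0.0
```

```bash
python3 -m crank '[0,0,0,0,0,0,0, 0,0,0,0,0,0,0,0,0,0,0,0,0,0,0,0,0,0,0,0,0]'; python3 -m crank '[0,0,0,0,0,-20,0,0,0,0,0,0,-40,0,0,0,0,0,0,-40,0]'; python3 d.py .4185 -.270 .142 -100
```

```text
clock: 6.18
tool_pos: [0.548, 0.1226, 0.0417]
orientation: [-180.0, 0.0, -100.1]
force: [1.7, -1.3, 2.0]
opening: 0.0443
gripper_force: 29.8
clock: 6.55
tool_pos: [0.5466, 0.1222, 0.1414]
orientation: [179.8, -0.1, -100.2]
force: [-0.5, 0.7, -3.5]
opening: 0.0439
gripper_force: 29.3
turn [ 0.0027 -0.0015 -0.0028] then shift in turned tool axes [408.5  58.   -0.6] | t 6.55 pos [0.5466 0.1222 0.1414] [ 1.798e+02 -1.000e-01 -1.002e+02] open 0.0439 gf 29.3
```

```bash
python3 -m crank '[0,0,0,40,6,0,0, 0,0,0,41,6,0,0, 0,0,0,41,6,0,0, 0,0,0,41,6,0,0, 0,0,0,41,6,0,0]'>/dev/null; python3 -m crank '[0,0,0,41,6,0,0, 0,0,0,41,6,0,0, 0,0,0,41,6,0,0, 0,0,0,41,5,0,0, 0,0,0,40,5,0,0]'
python3 - <<'E'
from h import *; from d import delta
im=eyes.snapshot('wrist'); cm=eyes.camera_model('wrist')
cv2.imwrite('pics/w2.png',im)
for t in('tamper_stand','saucer','coaster'):
  for r in spotter.outline_of('wrist',t)[:2]: print(t,r['p'],r['rect'],fit(cm,t,r['region'],(.418,-.27)))
for t in('tamper_stand','saucer','coaster','spoon_rest'):
  for r in spotter.place_of('wrist',t)[:2]: print(t,r,at(cm,r['location'],0.01))
delta(.4185,-.27,.142,-100)
E
```

```text
clock: 7.8
tool_pos: [0.4174, -0.2696, 0.1408]
orientation: [179.9, 0.0, -100.2]
force: [1.0, 0.3, -3.5]
opening: 0.0441
gripper_force: 29.3
tamper_stand 0.78 [271.6, 137.9, 112.5, 88.3] (array([ 0.41299689, -0.29167445]), 10320.787224284024, np.int64(5119))
tamper_stand 0.68 [274.0, 185.8, 99.1, 133.0] (array([ 0.42243324, -0.23702023]), 9170.152870976599, np.int64(7776))
saucer 0.92 [120.9, 130.9, 133.3, 116.9] (array([ 0.52838689, -0.29660179]), 14708.529528715531, np.int64(12742))
coaster 0.74 [291.1, 317.3, 74.5, 20.0] (array([ 0.43609232, -0.14000957]), 5430.208621586207, np.int64(1347))
tamper_stand {'location': [325.7, 189.8], 'p': 0.61} [ 0.4149996  -0.27478341  0.01      ]
saucer {'location': [193.8, 195.3], 'p': 0.62} [ 0.52926417 -0.29048059  0.01      ]
coaster {'location': [331.4, 348.3], 'p': 0.65} [ 0.4383281  -0.11243059  0.01      ]
turn [ 0.0003  0.0003 -0.0015] then shift in turned tool axes [ 2.   0.1 -0.6] | t 8.2 pos [ 0.419  -0.2681  0.1414] [ 180.     0.  -100.1] open 0.0442 gf 29.3
```

View pics/w2.png

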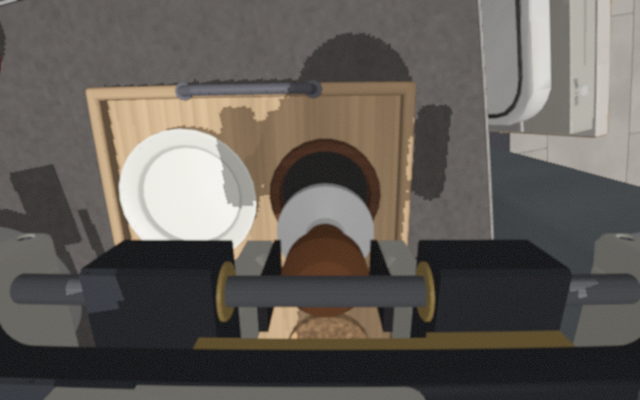

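The wrist view shows the stand at (327,190), partly behind the held tamper, and the saucer at (189,190). I'll fit both from their left, right and top edges.

Run:
```python
from h import *; 
cm=eyes.camera_model('wrist'); a=np.linspace(0,2*np.pi,180)
def f(obs,rz,x0):
    def res(q):
        P=np.concatenate([np.c_[q[0]+r*np.cos(a),q[1]+r*np.sin(a),0*a+z] for r,z in rz]); p=proj(cm,P)
        return [p[:,0].min()-obs[0],p[:,0].max()-obs[1],p[:,1].min()-obs[2]]
    s=least_squares(res,x0,diff_step=1e-3); return np.round(s.x,4),np.round(s.fun,1)
print('stand',f((271.6,383.6,138),[(.046,.01),(.046,.03)],(.418,-.27)))
print('saucer',f((120.9,254.2,131),[(.058,.024)],(.53,-.29)))
```

```text
stand (array([ 0.4169, -0.2685]), array([-0.5,  0.5,  0. ]))
saucer (array([ 0.5336, -0.2842]), array([-2.1,  2. ,  0.2]))
```

```bash
python3 -m crank '[0,0,0,0,1.5,35,0, 0,0,0,0,0,25,0, 0,0,0,0,0,15,0, 0,0,0,0,0,6,0, 0,0,0,0,0,0,0]'; python3 -m crank '[0,0,0,0,0,1.5,0, 0,0,0,0,0,0,0.8, 0,0,0,0,0,0,0.8,0,0,0,0,0,0,0.8,0,0,0,0,0,0,0.8]'; python3 -m crank '[0,0,0,0,0,-30,0.9,0,0,0,0,0,-50,1,0,0,0,0,0,-50,1,0,0,0,0,0,0,1]'; python3 d.py .391 .2465 .19 -48
python3 - <<'E'
from h import *
im=eyes.snapshot('top'); cv2.imwrite('pics/t2.png',cv2.resize(im[130:270,330:500],None,fx=3,fy=3,interpolation=3))
E
```

```text
clock: 8.82
tool_pos: [0.4176, -0.2682, 0.0606]
orientation: [180.0, -0.0, -100.1]
force: [1.5, -0.3, -2.7]
opening: 0.0441
gripper_force: 29.3
clock: 9.45
tool_pos: [0.4175, -0.2687, 0.0593]
orientation: [-180.0, -0.0, -100.1]
force: [-0.3, 0.6, 0.4]
opening: 0.0696
gripper_force: 0.0
clock: 9.95
tool_pos: [0.4198, -0.2694, 0.1933]
orientation: [-179.5, -0.1, -100.1]
force: [-0.7, 0.2, -0.8]
opening: 0.0879
gripper_force: 0.0
turn [-0.0071 -0.0046 -0.9095] then shift in turned tool axes [-402.7 -323.8    3.3] | t 9.95 pos [ 0.4198 -0.2694  0.1933] [-1.795e+02 -1.000e-01 -1.001e+02] open 0.0879 gf 0.0
```

View pics/t2.png

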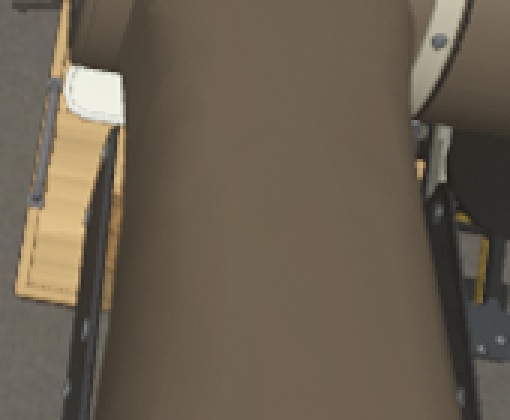

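The arm hides the tray, so I'll check that later from the wrist camera. On to the cup, bowing outward in x.

```bash
python3 -m crank '[0,0,-0.182,0,0,0,1, 0,0,-0.182,0,0,0,1, 0,0,-0.182,0,0,0,1, 0,0,-0.182,0,0,0,1, 0,0,-0.182,0,0,0,1]'>/dev/null
python3 -m crank '[0,0,0,-30,-37,0,1, 0,0,0,-30,-37,0,1, 0,0,0,-30,-37,0,1, 0,0,0,-30,-37,0,1, 0,0,0,-30,-37,0,1]'
python3 -m crank '[0,0,0,-42,-23,0,1, 0,0,0,-42,-23,0,1, 0,0,0,-42,-23,0,1, 0,0,0,-42,-23,0,1, 0,0,0,-42,-23,0,1]'>/dev/null
python3 -m crank '[0,0,0,-42,-23,3,1, 0,0,0,0,0,0,1, 0,0,0,0,0,0,1]'
python3 - <<'E'
from h import *; from d import delta
im=eyes.snapshot('wrist'); cm=eyes.camera_model('wrist')
cv2.imwrite('pics/w3.png',im)
for t in('espresso_cup','spice_jar','medicine_bottle'):
  for r in spotter.outline_of('wrist',t)[:2]: print(t,r['p'],r['rect'],fit(cm,t,r['region'],(.4,.25)))
eyes.snapshot('top'); cm=eyes.camera_model('top')
for r in spotter.outline_of('top','tamper')[:2]: print(r['p'],r['rect'],fit(cm,'tamper',r['region'],(.4,-.25)))
delta(.391,.2465,.012,-48)
E
```

```text
clock: 11.25
tool_pos: [0.4538, -0.032, 0.1879]
orientation: [179.9, 0.1, -48.0]
force: [0.8, 0.1, -0.0]
opening: 0.0876
gripper_force: 0.0
clock: 12.25
tool_pos: [0.3878, 0.2457, 0.1849]
orientation: [179.9, -0.0, -48.0]
force: [0.7, -0.8, 0.9]
opening: 0.0878
gripper_force: 0.0
espresso_cup 0.65 [289.8, 147.6, 65.8, 66.7] (array([0.39158714, 0.24428334]), 3505.1010676862206, np.int64(3428))
spice_jar 0.71 [165.0, 73.4, 92.5, 68.7] (array([0.50060838, 0.24952242]), 5186.609656460409, np.int64(4791))
medicine_bottle 0.97 [210.8, 222.6, 45.1, 53.5] (array([0.4125065 , 0.33339747]), 3916.34919139673, np.int64(985))
0.82 [425.9, 204.5, 27.7, 25.8] (array([ 0.42167596, -0.27360383]), 513.880004290957, np.int64(508))
turn [-0.0002  0.     -0.0013] then shift in turned tool axes [  0.8  -2.4 174.1] | t 12.55 pos [0.3887 0.2455 0.1861] [-180.     0.   -48.1] open 0.0878 gf 0.0
```

View pics/w3.png

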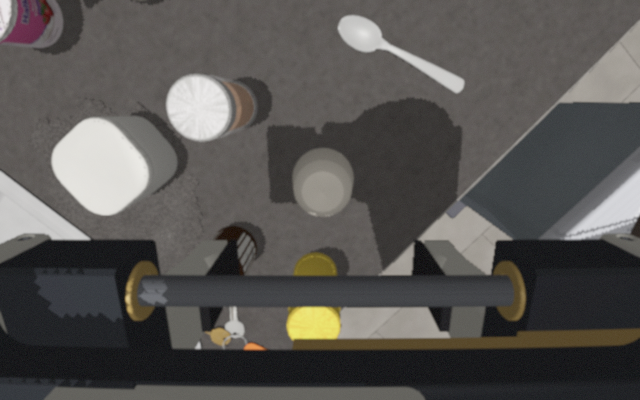

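The wrist view shows the cup at (323,182), clear between the jar at (205,105), the bottle at (237,245) and the yellow jar at (315,290). Now I'll descend and grip it.

```bash
python3 -m crank '[0,0,0,2.5,-1.5,50,1, 0,0,0,0,0,50,1, 0,0,0,0,0,40,1, 0,0,0,0,0,23,1, 0,0,0,0,0,10,1]'; python3 -m crank '[0,0,0,0,0,0,0.3, 0,0,0,0,0,0,0.3,0,0,0,0,0,0,0.3,0,0,0,0,0,0,0.3,0,0,0,0,0,0,0.3]';  python3 -m crank '[0,0,0,0,0,0,0.3,0,0,0,0,0,-20,0.3,0,0,0,0,0,-40,0.3,0,0,0,0,0,-50,0.3,0,0,0,0,0,-40,0.3]'; python3 d.py .533 -.285 .163 -9.3
```

```text
clock: 13.18
tool_pos: [0.391, 0.2445, 0.012]
orientation: [179.9, -0.0, -48.0]
force: [0.3, 0.0, 0.1]
opening: 0.0876
gripper_force: 0.0
clock: 13.8
tool_pos: [0.3916, 0.2459, 0.0138]
orientation: [-179.9, 0.0, -48.0]
force: [-1.7, 0.3, 6.0]
opening: 0.057
gripper_force: 30.2
clock: 14.42
tool_pos: [0.3912, 0.2454, 0.1651]
orientation: [-179.9, 0.0, -48.0]
force: [1.0, 0.8, -0.6]
opening: 0.0571
gripper_force: 29.7
turn [-1.200e-03 -1.000e-04 -6.753e-01] then shift in turned tool axes [225.7 500.5   2.1] | t 14.43 pos [0.3912 0.2454 0.1651] [-179.9    0.   -48. ] open 0.0571 gf 29.7
```

```bash
python3 -m crank '[0,0,-0.169,0,0,0,0.3, 0,0,-0.169,0,0,0,0.3, 0,0,-0.169,0,0,0,0.3, 0,0,-0.168,0,0,0,0.3]'>/dev/null
python3 -m crank '[0,0,0,19,42,0,0.3,0,0,0,19,42,0,0.3,0,0,0,19,42,0,0.3,0,0,0,19,42,0,0.3,0,0,0,19,42,0,0.3]'>/dev/null
python3 -m crank '[0,0,0,19,42,0,0.3,0,0,0,19,42,0,0.3,0,0,0,19,42,0,0.3,0,0,0,19,42,0,0.3,0,0,0,19,42,0,0.3]'>/dev/null
python3 -m crank '[0,0,0,18,41,0,0.3,0,0,0,18,40,0,0.3,0,0,0,0,0,0,0.3,0,0,0,0,0,0,0.3]'
python3 - <<'E'
from h import *; from d import delta
im=eyes.snapshot('wrist'); cm=eyes.camera_model('wrist')
cv2.imwrite('pics/w4.png',im)
for t in('saucer','tamper','espresso_cup','coaster'):
  for r in spotter.outline_of('wrist',t)[:2]: print(t,r['p'],r['rect'])
  for r in spotter.place_of('wrist',t)[:2]: print(t,r,at(cm,r['location'],0.01))
delta(.533,-.2855,.03,-9.3)
E
```

```text
clock: 16.68
tool_pos: [0.5324, -0.2854, 0.1625]
orientation: [-180.0, 0.1, -9.4]
force: [0.8, 0.1, -0.8]
opening: 0.0564
gripper_force: 29.7
saucer 0.58 [265.0, 127.7, 127.0, 97.9]
saucer {'location': [328.9, 188.3], 'p': 0.75} [ 0.53024431 -0.28829936  0.01      ]
tamper {'location': [323.5, 251.8], 'p': 0.49} [ 0.46761129 -0.27282078  0.01      ]
espresso_cup {'location': [326.5, 246.5], 'p': 0.89} [ 0.47270786 -0.27664442  0.01      ]
turn [-0.     -0.0003  0.0002] then shift in turned tool axes [-1.000e-01  4.000e-01  1.333e+02] | t 17.12 pos [ 0.5331 -0.2852  0.1633] [-180.    -0.    -9.3] open 0.0569 gf 29.7
```

View pics/w4.png

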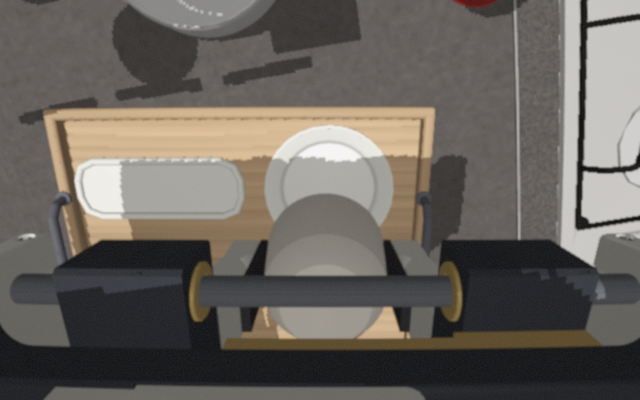

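Saucer rim is at cols 265–392 with its top at row 127, and the held cup hangs centred on it. I'll fit it again here, along with the spoon rest.

Run:
```python
from h import *; 
eyes.snapshot('wrist'); cm=eyes.camera_model('wrist'); a=np.linspace(0,2*np.pi,180)
def f(obs,rz,x0):
    def res(q):
        P=np.concatenate([np.c_[q[0]+r*np.cos(a),q[1]+r*np.sin(a),0*a+z] for r,z in rz]); p=proj(cm,P)
        return [p[:,0].min()-obs[0],p[:,0].max()-obs[1],p[:,1].min()-obs[2]]
    s=least_squares(res,x0,diff_step=1e-3); return np.round(s.x,4),np.round(s.fun,1)
print('saucer',f((265,392,127.7),[(.058,.024)],(.53,-.29)))
for r in spotter.outline_of('wrist','spoon_rest')[:1]: print(r['p'],*bar(cm,r['region'],.016))
```

```text
saucer (array([ 0.5293, -0.2879]), array([-1.3,  1.3,  0.1]))
0.87 [ 556.6 -134.7] [157.7  60.3] 81.41915 [ 557.24766225 -135.96125894] 80.76673500830499
```

```bash
python3 -m crank '[0,0,0,-1.5,2,50,0.3, 0,0,0,0,0,40,0.3, 0,0,0,0,0,27,0.3, 0,0,0,0,0,12,0.3, 0,0,0,0,0,3,0.3]'; python3 -m crank '[0,0,0,0,0,2,0.3, 0,0,0,0,0,0,0.9,0,0,0,0,0,0,0.9,0,0,0,0,0,0,0.9,0,0,0,0,0,0,0.9]';  python3 -m crank '[0,0,0,0,0,-30,1,0,0,0,0,0,-50,1,0,0,0,0,0,-50,1,0,0,0,0,0,-35,1]'; python3 d.py .501 .250 .19 -9.3
```

```text
clock: 17.85
tool_pos: [0.5313, -0.2874, 0.0308]
orientation: [180.0, 0.0, -9.3]
force: [-0.3, 0.6, 0.1]
opening: 0.0566
gripper_force: 29.7
clock: 18.48
tool_pos: [0.5314, -0.2873, 0.0293]
orientation: [180.0, -0.0, -9.3]
force: [1.0, -1.3, -0.3]
opening: 0.0784
gripper_force: 0.0
clock: 18.98
tool_pos: [0.5317, -0.2875, 0.1968]
orientation: [180.0, -0.1, -9.3]
force: [0.5, 0.1, -1.1]
opening: 0.0877
gripper_force: 0.0
turn [ 0.0004 -0.0025 -0.0003] then shift in turned tool axes [-117.2 -525.5    6.8] | t 18.98 pos [ 0.5317 -0.2875  0.1968] [ 1.8e+02 -1.0e-01 -9.3e+00] open 0.0877 gf 0.0
```

```bash
python3 -m crank '[0,0,0.177,0,-40,0,1, 0,0,0,0,-50,0,1, 0,0,0,0,-50,0,1, 0,0,0,0,-50,0,1, 0,0,0,0,-50,0,1]' >/dev/null; python3 -m crank '[0,0,0.177,0,0,0,1, 0,0,0.177,0,0,0,1, 0,0,0.177,0,0,0,1, 0,0,0.177,0,0,0,1, 0,0,0.176,0,0,0,1]';python3 d.py .501 .250 .19 -70
```

```text
clock: 20.23
tool_pos: [0.6042, -0.0593, 0.194]
orientation: [180.0, 0.0, -70.5]
force: [0.5, 0.6, -0.4]
opening: 0.0877
gripper_force: 0.0
turn [ 0.0002  0.0001 -0.0079] then shift in turned tool axes [-325.9   -8.8    4. ] | t 20.23 pos [ 0.6042 -0.0593  0.194 ] [180.    0.  -70.5] open 0.0877 gf 0.0
```

Run:
```python
from h import *
eyes.snapshot('top'); cm=eyes.camera_model('top')
for t in('espresso_cup','tamper','spice_jar'):
  for r in spotter.outline_of('top',t)[:3]: print(t,r['p'],r['rect'],fit(cm,t,r['region'],(.5,-.25)))
```

```text
espresso_cup 0.87 [432.4, 158.6, 28.5, 26.9] (array([ 0.53526141, -0.28853722]), 595.4059051026125, np.int64(565))
tamper 0.58 [425.9, 204.8, 27.6, 22.7] (array([ 0.42188329, -0.27305978]), 513.6351498898584, np.int64(504))
spice_jar 0.76 [174.8, 243.4, 27.3, 19.9] (array([0.32652334, 0.32880839]), 590.1748762244824, np.int64(534))
```

```bash
python3 -m crank '[0,0,0,-47,-1,0,1,0,0,0,-47,-1,0,1,0,0,0,-47,-1,0,1,0,0,0,-47,-1,0,1,0,0,0,-46,-1,0,1]' >/dev/null; python3 -m crank '[0,0,0,-46,-2,4,1,0,0,0,-46,-2,0,1,0,0,0,0,0,0,1,0,0,0,0,0,0,1]'
python3 - <<'E'
from h import *; from d import delta
im=eyes.snapshot('wrist'); cm=eyes.camera_model('wrist')
cv2.imwrite('pics/w5.png',im)
for t in('spice_jar','lidded_pot'):
  for r in spotter.outline_of('wrist',t)[:2]: print(t,r['p'],r['rect'],fit(cm,t,r['region'],(.5,.25)) if t=='spice_jar' else 0)
delta(.501,.250,.051,-70)
E
```

```text
clock: 21.55
tool_pos: [0.5018, 0.2503, 0.19]
orientation: [180.0, -0.0, -69.9]
force: [-0.6, -1.1, 1.0]
opening: 0.0875
gripper_force: 0.0
spice_jar 0.78 [297.8, 155.7, 59.0, 77.2] (array([0.5013579, 0.2486518]), 3858.064177343389, np.int64(3620))
lidded_pot 0.9 [224.8, 221.3, 69.2, 100.3] 0
turn [ 0.0001 -0.0001 -0.0023] then shift in turned tool axes [ -0.9   1.  139.1] | t 21.7 pos [0.5022 0.2494 0.1901] [180.   -0.  -70.1] open 0.0877 gf 0.0
```

View pics/w5.png

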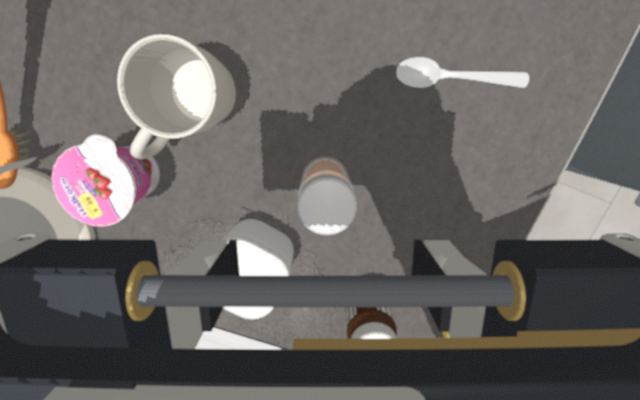

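The jar is at (327,190). The pot (260,265), yogurt (100,185) and mug (175,85) are all clear of the gripper, so I'll descend and grip.

```bash
python3 -m crank '[0,0,0,0,0.5,45,1, 0,0,0,0,0,45,1, 0,0,0,0,0,30,1, 0,0,0,0,0,19,1, 0,0,0,0,0,0,0.4]'; python3 -m crank '[0,0,0,0,0,0,0.3, 0,0,0,0,0,0,0.3,0,0,0,0,0,0,0.3,0,0,0,0,0,0,0.3,0,0,0,0,0,0,0.3]';  python3 -m crank '[0,0,0,0,0,0,0.3,0,0,0,0,0,-20,0.3,0,0,0,0,0,-40,0.3,0,0,0,0,0,-40,0.3,0,0,0,0,0,0,0.3]'; python3 d.py .442 -.112 .151 -70
```

```text
clock: 22.32
tool_pos: [0.5011, 0.2486, 0.0498]
orientation: [179.8, -0.1, -70.2]
force: [0.6, 0.5, 0.3]
opening: 0.0821
gripper_force: 0.0
clock: 22.95
tool_pos: [0.5018, 0.2504, 0.0516]
orientation: [-180.0, 0.0, -70.1]
force: [-0.8, -0.7, 4.6]
opening: 0.046
gripper_force: 30.0
clock: 23.58
tool_pos: [0.5029, 0.2514, 0.1541]
orientation: [-179.7, 0.1, -70.1]
force: [0.6, -0.1, -1.6]
opening: 0.0456
gripper_force: 30.0
turn [-0.0053  0.0021 -0.0016] then shift in turned tool axes [320.7 181.5   3.1] | t 23.57 pos [0.5029 0.2514 0.1541] [-1.797e+02  1.000e-01 -7.010e+01] open 0.0456 gf 30.0
```

```bash
python3 -m crank '[0,0,0,40,23,0,0.3,0,0,0,40,23,0,0.3,0,0,0,40,23,0,0.3,0,0,0,40,23,0,0.3,0,0,0,40,23,0,0.3]'>/dev/null
python3 -m crank '[0,0,0,40,22,0,0.3,0,0,0,40,22,0,0.3,0,0,0,40,22,0,0.3,0,0,0,0,0,0,0.3,0,0,0,0,0,0,0.3]'
python3 - <<'E'
from h import *; from d import delta
im=eyes.snapshot('wrist'); cm=eyes.camera_model('wrist'); a=np.linspace(0,2*np.pi,180)
cv2.imwrite('pics/w6.png',im)
def f(obs,rz,x0):
    def res(q):
        P=np.concatenate([np.c_[q[0]+r*np.cos(a),q[1]+r*np.sin(a),0*a+z] for r,z in rz]); p=proj(cm,P)
        return [p[:,0].min()-obs[0],p[:,0].max()-obs[1],p[:,1].min()-obs[2]]
    s=least_squares(res,x0,diff_step=1e-3); return np.round(s.x,4),np.round(s.fun,1)
for r in spotter.outline_of('wrist','coaster')[:2]: l=r['rect'];print(r['p'],l,f((l[0],l[0]+l[2],l[1]),[(.041,.01),(.041,.021)],(.444,-.113)))
for t in('espresso_cup','saucer'):
  for r in spotter.outline_of('wrist',t)[:1]: print(t,r['p'],r['rect'],fit(cm,t,r['region'],(.53,-.28)))
delta(.441,-.1125,.067,-70)
E
```

```text
clock: 24.82
tool_pos: [0.4396, -0.1123, 0.1504]
orientation: [179.9, 0.0, -70.2]
force: [-0.4, -0.2, -0.6]
opening: 0.0456
gripper_force: 30.0
0.74 [276.1, 143.1, 93.4, 71.3] (array([ 0.4419, -0.1118]), array([-0.7,  0.7,  0.1]))
0.41 [269.0, 191.7, 116.8, 145.6] (array([ 0.4237, -0.0733]), array([ 12.8, -12.8,  -1. ]))
espresso_cup 0.61 [249.1, 2.4, 82.5, 13.5] (array([ 0.51311826, -0.23798391]), 6561.2708116549575, np.int64(903))
saucer 0.95 [249.5, 3.3, 81.5, 13.1] (array([ 0.51331628, -0.2373324 ]), 20379.499515543703, np.int64(955))
turn [ 0.0002  0.0001 -0.0007] then shift in turned tool axes [ 1.2 -0.4 83.9] | t 25.02 pos [ 0.4402 -0.1115  0.1509] [180.   0. -70.] open 0.0461 gf 30.0
```

View pics/w6.png

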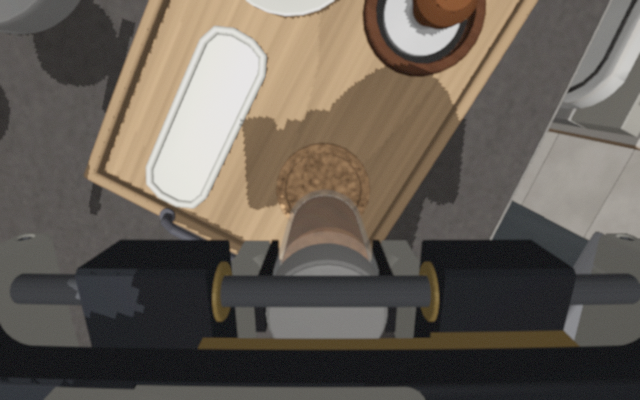

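The tamper stands centred in its stand at (425,20), and the jar hangs over the coaster at (323,185). I'll lower it.

```bash
python3 -m crank '[0,0,0,0.5,0,35,0.3, 0,0,0,0,0,27,0.3, 0,0,0,0,0,14,0.3, 0,0,0,0,0,6,0.3, 0,0,0,0,0,0,0.3]'; python3 -m crank '[0,0,0,0,0,2,0.3, 0,0,0,0,0,0,0.75,0,0,0,0,0,0,0.75,0,0,0,0,0,0,0.75,0,0,0,0,0,0,0.8]';  python3 -m crank '[0,0,0,0,0,-30,0.9,0,0,0,0,0,-45,1,0,0,0,0,0,-45,1,0,0,0,0,0,-10,1]'; python3 d.py .41 .112 .14 15
```

```text
clock: 25.65
tool_pos: [0.4404, -0.1124, 0.069]
orientation: [180.0, -0.0, -70.1]
force: [-0.3, -0.6, -1.4]
opening: 0.0461
gripper_force: 30.0
clock: 26.28
tool_pos: [0.4404, -0.1128, 0.0672]
orientation: [-180.0, -0.0, -70.1]
force: [0.6, 0.2, -0.3]
opening: 0.0686
gripper_force: 0.0
clock: 26.78
tool_pos: [0.4419, -0.1127, 0.2002]
orientation: [-179.7, -0.1, -70.1]
force: [-0.6, 0.1, -0.4]
opening: 0.0875
gripper_force: 0.0
turn [-0.0032 -0.0053 -1.4852] then shift in turned tool axes [  27.3 -225.3   60.2] | t 26.77 pos [ 0.4419 -0.1127  0.2002] [-1.797e+02 -1.000e-01 -7.010e+01] open 0.0875 gf 0.0
```

```bash
python3 -m crank '[0,0,-0.185,0,0,0,1,0,0,-0.185,0,0,0,1,0,0,-0.185,0,0,0,1,0,0,-0.185,0,0,0,1,0,0,-0.185,0,0,0,1]'>/dev/null
python3 -m crank '[0,0,-0.185,0,0,0,1,0,0,-0.185,0,0,0,1,0,0,-0.185,5,-45,0,1,0,0,0,5,-45,0,1,0,0,0,5,-45,0,1]'
python3 -m crank '[0,0,0,5,-45,20,1,0,0,0,7,-45,40,1,0,0,0,0,0,0,1,0,0,0,0,0,0,1]'
python3 - <<'E'
from h import *; from d import delta
im=eyes.snapshot('wrist'); cm=eyes.camera_model('wrist')
cv2.imwrite('pics/w7.png',im); print(get_obs()['joint_pos'])
for r in spotter.outline_of('wrist','teaspoon')[:2]: print(r['p'],r['rect'],*bar(cm,r['region'],.006))
for r in spotter.place_of('wrist','teaspoon')[:2]: print(r,at(cm,r['location'],0))
eyes.snapshot('top'); cm=eyes.camera_model('top')
for t in('espresso_cup','tamper','spice_jar'):
  for r in spotter.place_of('top',t)[:2]: print(t,r['p'],r['location'],at(cm,r['location'],.015))
delta(.41,.112,.14,15)
E
```

```text
clock: 28.02
tool_pos: [0.4283, 0.0231, 0.1964]
orientation: [180.0, 0.1, 14.6]
force: [1.2, 0.1, 0.1]
opening: 0.0874
gripper_force: 0.0
clock: 28.52
tool_pos: [0.4175, 0.112, 0.1368]
orientation: [180.0, 0.1, 14.7]
force: [0.2, -0.2, 0.4]
opening: 0.0877
gripper_force: 0.0
[ 4.13104079e+01  2.08534275e+00 -3.58059830e+01  1.16313404e-02
 -5.21116674e+01  6.33608855e+01]
0.68 [307.0, 120.4, 32.1, 142.6] [414.3 112.1] [126.4  26.9] 15.28826 [429.18361972 114.56729715] -162.67248790786493
0.62 [0.0, 95.0, 63.1, 68.1] [406.5 369.4] [56.4 62.4] -80.06349 [408.99793491 370.54538083] 132.74452557094997
{'location': [325.4, 196.8], 'p': 0.98} [0.41249719 0.10996235 0.        ]
espresso_cup 0.57 [444.6, 172.6] [ 0.52986733 -0.29008871  0.015     ]
tamper 0.84 [438.8, 216.8] [ 0.41711204 -0.27070265  0.015     ]
tamper 0.4 [438.9, 219.4] [ 0.41061455 -0.27067299  0.015     ]
spice_jar 0.55 [377.6, 208.2] [ 0.43745469 -0.11939111  0.015     ]
turn [-0.0004 -0.0008 -0.0068] then shift in turned tool axes [-7.7 -2.4 -2.5] | t 28.88 pos [0.418  0.1117 0.1375] [-180.    -0.    14.6] open 0.0874 gf 0.0
```

View pics/w7.png

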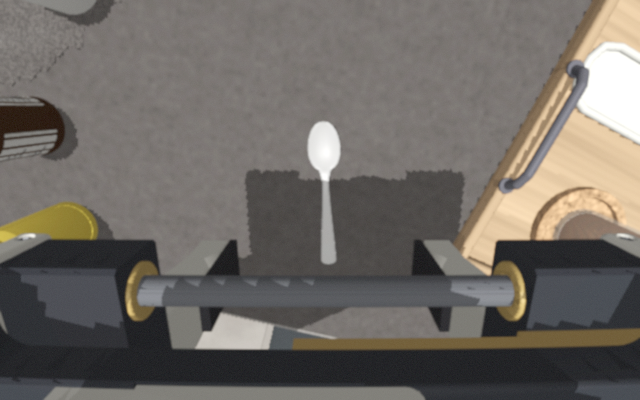

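The wrist view shows the spoon lying from bowl (323,121) to handle end (328,262), about 2° left of the tool x axis. I'll turn a little and descend on the stem.

```bash
python3 -m crank '[0,0,-0.03,0,0,0,0.8, 0,0,0,-18,-1,30,0.7, 0,0,0,0,0,45,0.6, 0,0,0,0,0,35,0.6, 0,0,0,0,0,18,0.6]'; python3 -m crank '[0,0,0,0,0,0,0.6,0,0,0,0,0,0,0.6]'; python3 d.py .4 .1075 .003 16.5
```

```text
clock: 29.5
tool_pos: [0.3995, 0.1074, 0.0076]
orientation: [179.9, 0.1, 16.5]
force: [-0.2, 0.8, 0.2]
opening: 0.0528
gripper_force: 0.0
clock: 29.75
tool_pos: [0.4007, 0.1084, 0.0097]
orientation: [-180.0, -0.0, 16.4]
force: [0.0, 0.6, 0.4]
opening: 0.0523
gripper_force: 0.0
turn [-0.0002 -0.0008 -0.0011] then shift in turned tool axes [-0.9  0.6  6.7] | t 29.75 pos [0.4007 0.1084 0.0097] [-180.    -0.    16.4] open 0.0523 gf 0.0
```

```bash
python3 -m crank '[0,0,0,0,0,4,0.6,0,0,0,0,0,1.5,0.5,0,0,0,0,0,0,0.2,0,0,0,0,0,0,0]'; python3 -m crank '[0,0,0,0,0,0,0,0,0,0,0,0,0,0,0,0,0,0,0,0,0]'
```

```text
clock: 30.25
tool_pos: [0.4003, 0.1081, 0.0037]
orientation: [-180.0, -0.0, 16.4]
force: [0.2, 0.4, -0.5]
opening: 0.0297
gripper_force: 0.0
clock: 30.62
tool_pos: [0.4003, 0.1081, 0.0036]
orientation: [-180.0, -0.0, 16.4]
force: [0.2, -0.0, 2.1]
opening: 0.0175
gripper_force: 29.9
```

```bash
python3 -m crank '[0,0,0,0,0,-20,0,0,0,0,0,0,-45,0,0,0,0,0,0,-50,0,0,0,0,0,0,-45,0,0,0,0.1836,0,0,0,0]'
python3 -m crank '[0,0,0.1836,0,0,0,0,0,0,0.1836,0,0,0,0,0,0,0.1836,0,0,0,0,0,0,0.1836,0,0,0,0,0,0,0.1836,0,0,0,0]' >/dev/null
python3 -m crank '[0,0,0.1836,0,0,0,0,0,0,0.1836,0,0,0,0,0,0,0.1836,0,0,0,0,0,0,0.1836,0,0,0,0,0,0,0.1836,0,0,0,0]'
python3 d.py .563 -.1206 .16 -99.3
```

```text
clock: 31.25
tool_pos: [0.402, 0.1093, 0.1671]
orientation: [-179.8, -0.4, 5.7]
force: [-0.7, 0.1, -1.9]
opening: 0.0178
gripper_force: 29.9
clock: 32.5
tool_pos: [0.4, 0.1079, 0.1634]
orientation: [180.0, -0.0, -99.7]
force: [0.3, -0.5, 0.1]
opening: 0.0176
gripper_force: 29.9
turn [ 0.0003 -0.0002 -0.0065] then shift in turned tool axes [ 199.2 -197.8    3.4] | t 32.5 pos [0.4    0.1079 0.1634] [180.   -0.  -99.7] open 0.0176 gf 29.9
```

```bash
python3 -m crank '[0,0,-0.006,33,-33,0,0,0,0,0,33,-33,0,0,0,0,0,33,-33,0,0,0,0,0,33,-33,0,0,0,0,0,33,-33,0,0]'>/dev/null
python3 -m crank '[0,0,0,34,-33,0,0,0,0,0,0,0,0,0,0,0,0,0,0,0,0]'
python3 - <<'E'
from h import *; from d import delta
im=eyes.snapshot('wrist'); cm=eyes.camera_model('wrist')
cv2.imwrite('pics/w8.png',im)
for t in('teaspoon','spoon_rest'):
  for r in spotter.outline_of('wrist',t)[:2]: print(t,r['p'],r['rect'],*bar(cm,r['region'],.016 if t!='teaspoon' else .16))
delta(.563,-.1206,.018,-99.3)
E
```

```text
clock: 33.5
tool_pos: [0.5638, -0.1196, 0.1629]
orientation: [179.9, -0.0, -99.0]
force: [-0.5, -0.3, -0.9]
opening: 0.0174
gripper_force: 29.9
teaspoon 0.65 [293.9, 96.1, 61.4, 242.5] [ 561.7 -133.1] [127.6  27.6] 80.95597 [ 557.990326   -155.99423779] 81.11413407190952
spoon_rest 0.91 [296.7, 80.2, 67.7, 173.0] [ 556.2 -133.3] [157.3  58.2] 80.69207 [ 552.4549567  -129.21785399] 77.76641657258958
turn [-0.0001  0.0002  0.0068] then shift in turned tool axes [  2.    0.7 145.8] | t 33.65 pos [ 0.5641 -0.1188  0.1638] [-180.     0.   -98.9] open 0.0179 gf 29.9
```

View pics/w8.png

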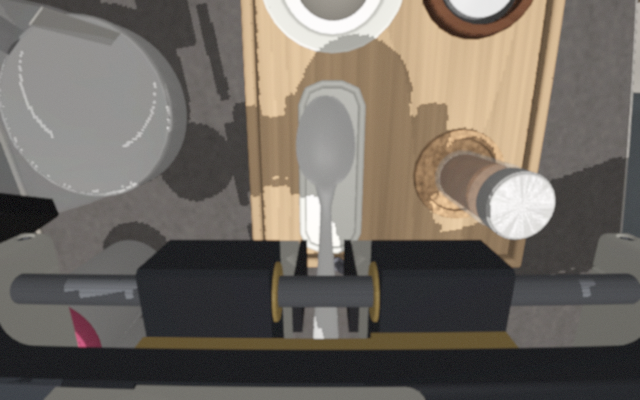

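The spoon lies in line over the rest, with its bowl at (326,140). The jar is right at (480,190), and the kettle (90,100) and a canister (80,320) are left. I'll check the left-side clearance.

Run:
```python
from h import *
cm=eyes.camera_model('wrist')
for n,p in(('kettle right',(187,105)),('kettle low',(110,196)),('can top',(130,238)),('can',(100,320)),('jar lid left',(480,210)),('jar glass left base',(440,170))):
    print(n,[np.round(at(cm,p,z),3)[:2].tolist() for z in(0.02,.08,.12,.2)])
```

```text
kettle right [[0.669, -0.21], [0.646, -0.207], [0.631, -0.204], [0.6, -0.2]]
kettle low [[0.762, -0.143], [0.72, -0.153], [0.692, -0.159], [0.637, -0.173]]
can top [[0.756, -0.1], [0.715, -0.119], [0.689, -0.131], [0.635, -0.155]]
can [[0.817, -0.017], [0.764, -0.052], [0.729, -0.075], [0.659, -0.122]]
jar lid left [[0.425, -0.077], [0.451, -0.1], [0.468, -0.115], [0.501, -0.146]]
jar glass left base [[0.46, -0.12], [0.478, -0.135], [0.491, -0.144], [0.515, -0.163]]
```

Clearances on the left are about 20 mm. On the jar side they are about 4 mm upright, so I'll lean the tool 5° away from the jar and release about 3 mm above the floor of the rest.

```bash
python3 -m crank '[-0.087,0,0,0,0,0,0, 0,0,0,2,-2.5,44.8,0, 0,0,0,0,-3.5,39.8,0, 0,0,0,0,-2.6,29.9,0, 0,0,0,0,-1.4,16,0]'; python3 -m crank '[0,0,0,0,0,0,0,0,0,0,0,0,0,0]'; python3 d.py .562 -.1206 .022 -99.3
```

```text
clock: 34.28
tool_pos: [0.562, -0.1205, 0.0316]
orientation: [174.9, -0.0, -98.9]
force: [-0.3, 0.1, 0.1]
opening: 0.0177
gripper_force: 29.9
clock: 34.52
tool_pos: [0.5638, -0.1211, 0.034]
orientation: [175.1, 0.0, -98.9]
force: [0.4, -0.9, -0.2]
opening: 0.0178
gripper_force: 29.9
turn [ 0.085  -0.      0.0064] then shift in turned tool axes [-0.2  1.9 12. ] | t 34.52 pos [ 0.5638 -0.1211  0.034 ] [175.1   0.  -98.9] open 0.0178 gf 29.9
```

```bash
python3 -m crank '[0,0,0,0,0.3,7,0, 0,0,0,0,0,3.5,0, 0,0,0,0,0,0,0]'; python3 d.py .562 -.1206 .022 -99.3;  python3 -c "
from h import *
cv2.imwrite('pics/w9.png',eyes.snapshot('wrist'))"
```

```text
clock: 34.9
tool_pos: [0.5614, -0.1212, 0.0221]
orientation: [175.0, -0.0, -99.0]
force: [-0.6, 0.5, 0.1]
opening: 0.0179
gripper_force: 29.9
turn [ 0.0874 -0.0003  0.0055] then shift in turned tool axes [-0.7 -0.5  0.1] | t 34.9 pos [ 0.5614 -0.1212  0.0221] [175.  -0. -99.] open 0.0179 gf 29.9
```

View pics/w9.png

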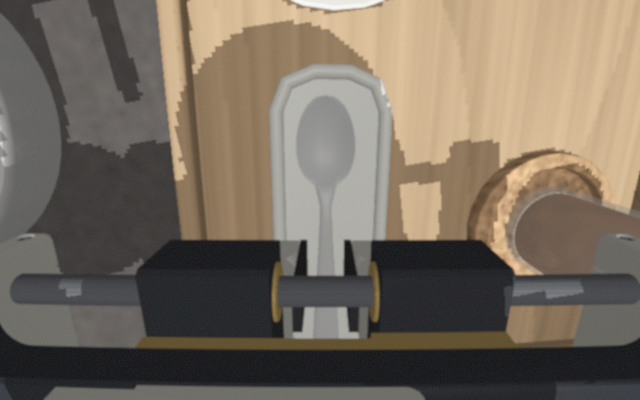

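The spoon lies well inside the rest, with its bowl at (325,140) between the beads at cols 283 and 380. I'll release and lift.

```bash
python3 -m crank '[0,0,0,0,0,0,0.38,0,0,0,0,0,0,0.38,0,0,0,0,0,0,0.38,0,0,0,0,0,0,0.38]'; python3 -m crank '[0,0,0,0,0.9,-10,0.38,0,0,0,0,3.5,-40,0.38,0,0,0,0,4,-45,0.38,0,0,0,0,4,-45,0.4,0.087,0,0,0,0,0,0.4]'; python3 -m crank '[0,0,0,-45,20,0,0.4,0,0,0,-50,20,0,0.4,0,0,0,-50,10,0,0.4,0,0,0,-50,10,0,0.4,0,0,0,-50,0,0,0.4]'; python3 -m crank '[0,0,0,-45,0,0,0.4,0,0,0,0,0,0,0.4,0,0,0,0,0,0,0.4]'
python3 - <<'E'
from h import *
im=eyes.snapshot('top'); cm=eyes.camera_model('top')
cv2.imwrite('pics/t9.png',cv2.resize(im[110:270,140:500],None,fx=2.2,fy=2.2,interpolation=3))
for t in('teaspoon','spoon_rest'):
  for r in spotter.outline_of('top',t)[:2]: print(t,r['p'],r['rect'],*bar(cm,r['region'],.018))
E
```

```text
clock: 35.45
tool_pos: [0.5616, -0.1211, 0.0223]
orientation: [175.0, 0.0, -99.0]
force: [0.2, 0.5, -0.0]
opening: 0.0332
gripper_force: 0.0
clock: 36.08
tool_pos: [0.565, -0.1213, 0.1673]
orientation: [-179.5, 0.0, -99.0]
force: [-0.4, 0.0, -0.7]
opening: 0.0348
gripper_force: 0.0
clock: 36.7
tool_pos: [0.54, 0.132, 0.1641]
orientation: [-179.9, 0.1, -98.9]
force: [1.0, 0.7, -0.1]
opening: 0.0353
gripper_force: 0.0
clock: 37.08
tool_pos: [0.5471, 0.1746, 0.1631]
orientation: [180.0, -0.0, -98.9]
force: [-0.2, -0.3, 0.2]
opening: 0.0351
gripper_force: 0.0
spoon_rest 0.88 [351.7, 145.5, 62.8, 31.8] [ 556.5 -131.4] [156.7  59.1] 80.45891 [ 555.27129233 -128.93580793] -100.94442587280058
spoon_rest 0.38 [169.6, 147.8, 38.6, 35.5] [550.8 362.1] [94.9 81.3] 76.15359 [550.1784173 362.4029273] -126.1922357598885
```

View pics/t9.png

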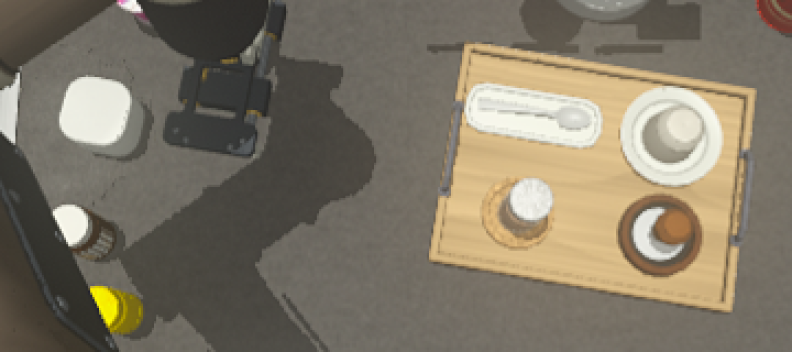

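All four things are in their places: spoon on the rest (530,115), cup in the saucer (670,135), jar on the coaster (525,205) and tamper in its stand (662,233). The bottle, pot and yellow jar are undisturbed, and the gripper is free.

```bash
python3 -c "
from h import *
print(ctrl.close_job())"
```

```text
the job is handed in; nothing more can be done
None
```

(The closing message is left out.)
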